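# Load the sprung pan to the green band

### The job

Put the brass ring weights over the stem of the sprung pan, one at a time, until the pan comes to rest with its pointer in the green band of the scale, above the red; leave the weights you do not need standing on the blue mat. Lower each weight slowly over the stem and on down with the pan, and let go only once the spring carries all of it, so that the pan hardly stirs when you release, and never push the pan down to the bottom of its travel. Leave the lens, the cup and the steel gauge alone.

Things in the scene. Friction and masses are not known exactly. Their poses are not given: they have to be found in the camera images.
- stand: Fixed black round load stand on a dark flange (150 mm across, 10 mm thick); housing 100 mm across, its top 82 mm above the table. Origin: centre of its underside on the table. Its +x side carries the upright white scale plate (40 mm wide, 60 mm from the axis, reaching 98 mm high).
- pan_seat (a point): The pan: a steel disc 62 mm across, 6 mm thick, on a soft, bouncy spring atop the stand; from its centre rises an aluminium stem 12 mm across, 42 mm tall, the last 6 mm tapering to 5 mm. Origin: upper face of the disc at the stem's axis, z up; 168 mm above the table at travel 0, lower by the travel. It moves only straight up and down; its starting height varies.
- pan (a joint): Downward travel of the pan and its pointer in m: 0 at the top, 0.079 at the bottom stop. The pointer is in the green band from 0.041 (green's upper edge) to 0.071 (lower edge, where the red begins). One weight sinks the pan by 9.5 to 26 mm, in proportion to its mass. The empty pan stands at 0.004 to 0.015. The green band is higher than any one weight's sink.
- pointer (a point): Tip of the pan's pointer, in front of the scale; moves down with the pan.
- green_top (a point): Upper edge of the green band on the scale (white above it).
- green_bottom (a point): Lower edge of the green band (red below it).
- mat: Fixed blue mat, 200 x 200 mm, 3 mm thick, on which the four weights stand, one in each quarter. Origin: centre of its underside.
- weight_1: Brass ring weight, 50 mm across, 16 mm tall, with a plain 17 mm bore right through. All look alike, but they are filled differently, some light, some heavy: 130 to 340 g each. Origin: centre of its underside; z along the bore.
- weight_2: Brass ring weight, 50 mm across, 16 mm tall, with a plain 17 mm bore right through. All look alike, but they are filled differently, some light, some heavy: 130 to 340 g each. Origin: centre of its underside; z along the bore.
- weight_3: Brass ring weight, 50 mm across, 16 mm tall, with a plain 17 mm bore right through. All look alike, but they are filled differently, some light, some heavy: 130 to 340 g each. Origin: centre of its underside; z along the bore.
- weight_4: Brass ring weight, 50 mm across, 16 mm tall, with a plain 17 mm bore right through. All look alike, but they are filled differently, some light, some heavy: 130 to 340 g each. Origin: centre of its underside; z along the bore.
- lens: Glass dome on a round aluminium mount, 64 mm across, 42 mm tall; not to be moved. Origin: centre of its underside.
- cup: Small open aluminium cup, 60 mm across, 30 mm tall; not to be moved. Origin: centre of its underside.
- gauge: Turned steel gauge: 54 mm foot with a 24 mm neck, 35 mm tall; not to be moved. Origin: centre of its underside.

How it is judged (in metres and radians):
On the way:
1. a first weight lies on the pan around the stem, let go of (((horizontal distance between weight_1 and pan_seat below 0.005 m and z of weight_1 in the frame of pan_seat between -0.003 and 0.003 m and contact force between the fingers and weight_1 below 0.1 N) or (horizontal distance between weight_2 and pan_seat below 0.005 m and z of weight_2 in the frame of pan_seat between -0.003 and 0.003 m and contact force between the fingers and weight_2 below 0.1 N) or (horizontal distance between weight_3 and pan_seat below 0.005 m and z of weight_3 in the frame of pan_seat between -0.003 and 0.003 m and contact force between the fingers and weight_3 below 0.1 N) or (horizontal distance between weight_4 and pan_seat below 0.005 m and z of weight_4 in the frame of pan_seat between -0.003 and 0.003 m and contact force between the fingers and weight_4 below 0.1 N))), for 0.2 s.
At the end, for the whole second after the job is handed in: The pan is at rest (slower than 10 mm/s) with its pointer in the green band (travel 41 to 71 mm, within 0.5 mm); every weight either lies flat around the stem on the pan or on weights there, or still stands within 25 mm of its starting place (value of joint pan between 0.0405 and 0.0715 m and velocity of joint pan between -0.01 and 0.01 m/s and ((horizontal distance between weight_1 and pan_seat below 0.005 m and z of weight_1 in the frame of pan_seat between -0.003 and 0.052 m and angle between weight_1's own z axis and vertical below 0.06 rad) or (distance of weight_1 from where it was at the start of the episode below 0.025 m and angle between weight_1's own z axis and vertical below 0.1 rad)) and ((horizontal distance between weight_2 and pan_seat below 0.005 m and z of weight_2 in the frame of pan_seat between -0.003 and 0.052 m and angle between weight_2's own z axis and vertical below 0.06 rad) or (distance of weight_2 from where it was at the start of the episode below 0.025 m and angle between weight_2's own z axis and vertical below 0.1 rad)) and ((horizontal distance between weight_3 and pan_seat below 0.005 m and z of weight_3 in the frame of pan_seat between -0.003 and 0.052 m and angle between weight_3's own z axis and vertical below 0.06 rad) or (distance of weight_3 from where it was at the start of the episode below 0.025 m and angle between weight_3's own z axis and vertical below 0.1 rad)) and ((horizontal distance between weight_4 and pan_seat below 0.005 m and z of weight_4 in the frame of pan_seat between -0.003 and 0.052 m and angle between weight_4's own z axis and vertical below 0.06 rad) or (distance of weight_4 from where it was at the start of the episode below 0.025 m and angle between weight_4's own z axis and vertical below 0.1 rad))); the robot touches nothing.
It fails at once if two weights are gripped at once ((contact force between the fingers and weight_1 above 5 N and contact force between the fingers and weight_2 above 5 N) or (contact force between the fingers and weight_1 above 5 N and contact force between the fingers and weight_3 above 5 N) or (contact force between the fingers and weight_1 above 5 N and contact force between the fingers and weight_4 above 5 N) or (contact force between the fingers and weight_2 above 5 N and contact force between the fingers and weight_3 above 5 N) or (contact force between the fingers and weight_2 above 5 N and contact force between the fingers and weight_4 above 5 N) or (contact force between the fingers and weight_3 above 5 N and contact force between the fingers and weight_4 above 5 N)).
It fails at once if a weight is let drop with the pan, or the pan springs back, or it is struck (loaded pan faster than 65 mm/s) ((velocity of joint pan above 0.065 m/s or velocity of joint pan below -0.065 m/s) and contact force between pan and anything else above 0.1 N).
It fails at once if the pan is pushed to the bottom of its travel (78 mm) (value of joint pan above 0.078 m).
It fails at once if the lens, the cup or the gauge is moved by more than 20 mm (distance of any of lens, cup, gauge from where it was at the start of the episode above 0.02 m).
It also fails if it takes over 72 s, if anything falls off the work surface, if the arm or the gripper's body presses on something with over 40 N, if the wrist force passes 120 N, or if a joint passes its speed limit or range.

### The arm

A 6-joint arm with a two-finger parallel gripper is mounted at the origin on the work surface. World frame = base frame: x ahead of the robot, y to its left, z up, the work surface at z = 0. Lengths are in mm, angles in rad, forces in N, time in s.
With the tool pointing down it reaches from about 300 to 775 mm from the base axis. Payload 14.6 kg.
Tool frame: the origin (TCP) lies at the very end of the fingers, on their centre line; the grasp point (between the pads) lies 19 mm behind it; z points along the fingers, y is the line along which they close (so a half turn about z gives the same grasp; the last joint's range is limited). The gripper opens to 94 mm and grips with 3 to 60 N. Pads are 16 mm wide; open, the fingers measure 119 mm over their backs; the gripper's body (75 mm by 177 mm) begins 78 mm behind the grasp point.
Start: joints at [-1.253, 0.3, 1.521, -0, 1.321, -0.067], TCP at [206.448, -509.773, 205.446] pointing down, gripper open.
Joint ranges: [-3.03, 3.03], [-0.79, 2.21], [0.23, 2.52], [-1.04, 4.18], [0, 3.07], [-2.55, 2.55]. Speed limits (rad/s): [2.22, 2.22, 2.57, 3.14, 3.14, 3.14].

### API

Orientations are given as [roll, pitch, yaw] about the fixed x, y, z axes, in that order (R = Rz(yaw) Ry(pitch) Rx(roll)).
In Python, from cell import manip, camera, get_calibration gives the robot as it stands. The module is installed in compiled form; this text tells all that it offers.
- The arm moves only by the tool jog_arm, never from a script. Its argument "plan" is one flat list of numbers, 6 for each row, row after row: the shift along the world's x, y, z in m, then the turn, a rotation vector about the world's x, y, z in degrees. A call has 1 to 20 rows; each row is the pose to reach, as a shift and turn from the pose commanded when the call began; what a row does not reach only later rows make up. A row lasts 1/10 s, in which the tool goes at most 50 mm and 8.59 degrees, less where a joint would pass 70% of its speed; a pose out of reach is approached as far as the arm can. A call with a gripper value outside its range is refused whole. "claw" is the finger opening in m, from 0 to 0.094, set as the call begins (left out, the last holds). The fingers move at their own pace and stop on an object; "force" is the grip in N (left out, the last holds). Time passes only in rows, so rows that repeat a pose let the fingers close. It gives the time, the measured TCP pose, the force, the opening and the grip force at its end, in the units of the state.
- manip.read_state(): the state, without advancing time (a new reading comes with each control period).
- camera(name): name is "scene" or "top" or "wrist"; returns (picture, depth): 384x512x3 uint8, red, green, blue; 384x512 float32, mm along the optical axis (not along the pixel's ray), 0 where there is no reading.
- get_calibration(name): a dict with "fx", "fy", "cx", "cy" (pixels), "origin" and "attitude" of the camera in the world. Camera axes: x right, y down, z forward; pixel columns grow to the right and rows downward; lengths in mm; the calibration is good to about 2 mm. A picture is of the moment at which its call begins: read the wrist's pose just before it. get_calibration takes no time and is no camera call; for the wrist camera it gives the pose at the moment of the call.
- manip.sign_off(): hands the job in; it is judged then, once.
The state is a dict: "clock": time; "joints": joint angles; "qd": joint speeds; "effort": joint torques, N m; "eef_pos": TCP position; "eef_rot": TCP orientation; "wrist_force": force on the tool from outside, world axes, zero at the start; "moment": the same for the moment, N m; "finger_gap": finger opening in mm; "finger_force": force on a finger pad.
Only numpy, scipy, OpenCV 4.12 (cv2) and the standard library are available. Lean on these libraries where they do the work, as an engineer would, in place of code of your own. Each camera call takes 0.05 s, during which the arm holds its last target. There are 200 camera calls.

## Working session

There is one attempt and no reset: what is moved stays moved. The work goes in short steps, Python scripts to look and compute and a tool call to move; the robot and the scene stay as the last step left them, time stands still between calls to the robot, and variables do not carry over. Pictures are saved under pics/ and viewed, at most 10 in all, crops included, and the job is handed in when it is done.

Besides the shell and the picture viewer there is one more tool, called after "Call:" as name(argument=value, ...) on one line, values as JSON. jog_arm: Moves the arm, as the interface text tells. Its arguments: {"type":"object","properties":{"plan":{"type":"array"},"claw":{"type":"number"},"force":{"type":"number"}},"required":["plan"]}

```bash
mkdir -p pics
cat > h.py <<'E'
import numpy as np,cv2
from cell import manip,camera,get_calibration
def cloud(c,d):
    v,u=np.mgrid[0:384,0:512]
    p=np.stack([(u-c['cx'])/c['fx']*d,(v-c['cy'])/c['fy']*d,d],-1)
    return p@R(c).T+np.array(c['origin'])
def R(c):
    a=np.array(c['attitude'],float)
    if a.shape==(3,3): return a
    from scipy.spatial.transform import Rotation as Ro
    return Ro.from_euler('xyz',a).as_matrix()
E
python3 - <<'E'
from h import *
print(manip.read_state())
ims=[]
for n in('scene','top'):
    print(n,get_calibration(n))
    im,d=camera(n); np.savez(n,im=im,d=d); ims.append(im)
cv2.imwrite('pics/a.png',cv2.resize(cv2.vconcat(ims)[...,::-1],None,fx=.78,fy=.78))
cv2.imwrite('pics/top.png',ims[1][...,::-1]);cv2.imwrite('pics/scene.png',ims[0][...,::-1])
E
```

```text
{'clock': 0.0, 'joints': array([-1.25258923e+00,  3.00464088e-01,  1.52156996e+00,  1.27095159e-05,
        1.32074425e+00, -6.65539019e-02]), 'qd': array([ 0.00037359,  0.00052077, -0.00084345, -0.00136547, -0.0009532 ,
       -0.00077433]), 'effort': array([ 3.09053539e-04, -5.31800437e+01, -3.52737737e+01,  7.08331587e-02,
        2.43639486e-02, -6.82592986e-05]), 'eef_pos': array([ 206.37487402, -509.52170307,  204.89489597]), 'eef_rot': array([-3.14041046e+00, -9.11340866e-05,  3.84757794e-01]), 'wrist_force': array([ 0.29530187,  0.28461868, -0.45226025]), 'moment': array([ 0.07169642, -0.00873861, -0.02966794]), 'finger_force': 0.0, 'finger_gap': 94.1540608891229}
scene {'fx': 459.89038237914934, 'fy': 459.89038237914934, 'cx': 258.28324115890814, 'cy': 193.96781950636696, 'origin': array([1135.94369158,  208.84532459,  840.49569397]), 'attitude': array([-2.49195375, -0.01312554,  1.94842695])}
top {'fx': 442.230642355432, 'fy': 442.230642355432, 'cx': 255.85158824330358, 'cy': 192.29166459403348, 'origin': array([ 444.89011576,   17.05306067, 1173.06814708]), 'attitude': array([-2.97884574, -0.02933506, -1.54741068])}
```

View pics/top.png

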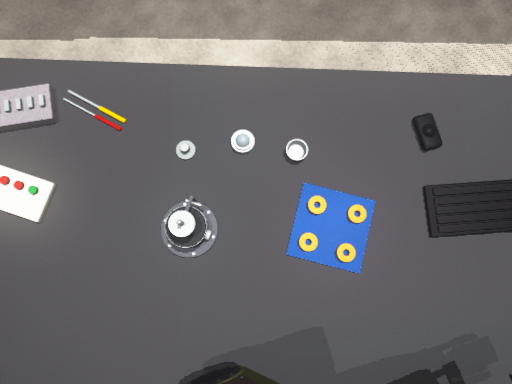

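View pics/scene.png

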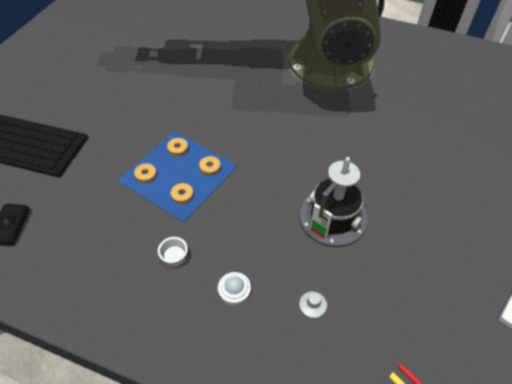

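The top view shows weights at (317,205), (357,214), (308,242) and (346,253), and the stand at (189,228) with its stem tip at (180,223). The scene view shows the scale facing that camera at (320,222).

Run:
```python
from h import *
for n in('top','scene'):
    z=np.load(n+'.npz');im,d=z['im'],z['d'];c=get_calibration(n);P=cloud(c,d)
    h=cv2.cvtColor(im,cv2.COLOR_RGB2HSV)
    m=((h[...,0]>14)&(h[...,0]<30)&(h[...,1]>120)&(h[...,2]>90)).astype(np.uint8)
    k,l,s,ce=cv2.connectedComponentsWithStats(m)
    o=np.array(c['origin'])
    for i in range(1,k):
        if 120<s[i,4]<1500:
            u,v=ce[i]; r=R(c)@[(u-c['cx'])/c['fx'],(v-c['cy'])/c['fy'],1]
            q=P[l==i]; print(n,s[i,4],ce[i].round(1),'ray@z19',(o+r*(19-o[2])/r[2]).round(1),'z med',np.median(q[:,2]).round(1))
    x0=P[...,0];y0=P[...,1];zz=P[...,2]
    # stand area
    a=(zz>145)&(zz<172)&(d>0)&(x0>200)&(x0<700)&(y0>60)&(y0<300)
    q=P[a];print(n,'disc',a.sum(),q.mean(0).round(1),np.percentile(q,[1,50,99],axis=0).round(1).tolist())
    if a.sum()>5:
        (cx,cy),r=cv2.minEnclosingCircle(q[:,:2].astype(np.float32));print(cx,cy,r)
    a=(zz>185)&(d>0)&(x0>200)&(x0<700)&(y0>60)&(y0<300);q=P[a];print('stem',len(q),q.mean(0),q.max(0),q.min(0))
    a=(zz>5)&(zz<14)&(x0>200)&(x0<700)&(y0>60)&(y0<300)&(h[...,2]<120);q=P[a]
    a2=[((q[:,0]-X)**2+(q[:,1]-Y)**2) for X,Y in[(0,0)]]
    (cx,cy),r=cv2.minEnclosingCircle(q[:,:2].astype(np.float32)) if len(q) else ((0,0),0);print('flange',len(q),cx,cy,r)
    # mat
    m=((h[...,0]>105)&(h[...,0]<125)&(h[...,1]>150)&(h[...,2]>60)&(d>0)&(zz<30)&(x0>200)&(x0<700)&(abs(y0)<400)).astype(np.uint8)
    rc=cv2.minAreaRect(P[m>0][:,:2].astype(np.float32));print('mat',rc)
im=np.load('scene.npz')['im'][150:250,290:375];cv2.imwrite('pics/st.png',cv2.resize(im[...,::-1],None,fx=7,fy=6,interpolation=2))
```

```text
top 151 [112.1 114.1] ray@z19 [838.1 380.5  19. ] z med 10.1
top 224 [316.5 204.5] ray@z19 [ 607.  -173.5   19. ] z med 19.6
top 231 [356.4 213.4] ray@z19 [ 586.2 -279.5   19. ] z med 19.7
top 229 [307.6 241.7] ray@z19 [ 508.5 -150.2   19. ] z med 19.3
top 233 [345.4 252.3] ray@z19 [ 483.5 -249.2   19. ] z med 19.3
top disc 602 [536.3 158.6 157.5] [[506.2, 130.9, 152.5], [536.9, 157.0, 157.4], [595.1, 190.2, 164.4]]
406.83538818359375 115.62332153320312 195.21542358398438
stem 271 [246.42821748  90.91178759 226.02991507] [539.52382488 166.82914742 279.58309531] [200.30961306  60.12077016 185.20384338]
flange 419 446.1492614746094 178.34469604492188 266.62969970703125
mat ((550.153564453125, -214.12464904785156), (199.50218200683594, 199.2430419921875), 76.95193481445312)
scene 235 [177.2 146.6] ray@z19 [ 492.  -246.5   19. ] z med 18.0
scene 246 [209.6 165.3] ray@z19 [ 516.4 -148.4   19. ] z med 18.0
scene 262 [145.2 173. ] ray@z19 [ 594.1 -276.2   19. ] z med 18.0
scene 284 [181.7 193.2] ray@z19 [ 614.7 -171.    19. ] z med 18.3
scene disc 805 [495.1 146.8 157.8] [[204.4, 63.1, 148.9], [541.3, 151.0, 157.1], [601.5, 188.5, 170.9]]
402.1575012207031 124.29960632324219 202.03756713867188
stem 1738 [221.35328244  92.58042571 253.88190514] [544.01097502 165.84162765 324.91187262] [200.00765668  60.03336596 185.00228107]
flange 944 480.32159423828125 189.81614685058594 223.49664306640625
mat ((552.8853149414062, -213.85226440429688), (198.43289184570312, 197.2699432373047), 77.03670501708984)
```

View pics/st.png

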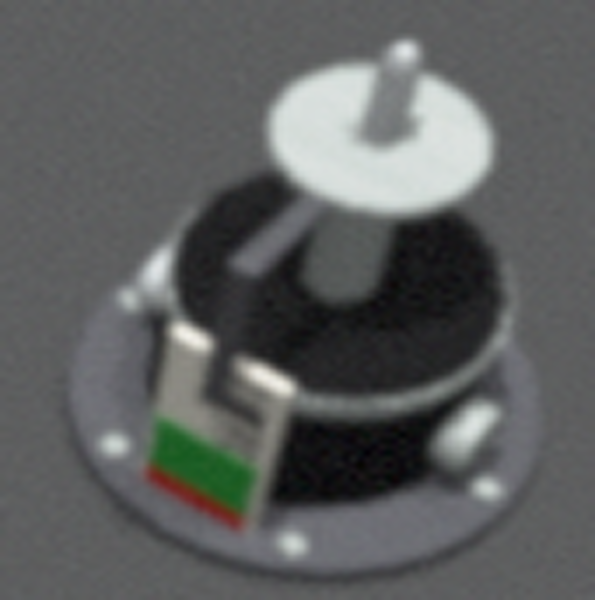

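The pan disc top is at z≈157, so travel is about 11 mm. I need 30–60 mm of sink, so stacking until the pointer enters the green can't overshoot. First I go above the weight at (508,-150) and look from the wrist.

Call:
jog_arm(plan=[0.302,0.36,-0.035,0,0,0,0.302,0.36,-0.035,0,0,0,0.302,0.36,-0.035,0,0,0,0.302,0.36,-0.035,0,0,0,0.302,0.36,-0.035,0,0,0,0.302,0.36,-0.035,0,0,0,0.302,0.36,-0.035,0,0,0,0.302,0.36,-0.035,0,0,0,0.302,0.36,-0.035,0,0,0,0.302,0.36,-0.035,0,0,0,0.302,0.36,-0.035,0,0,0,0.302,0.36,-0.035,0,0,0,0.302,0.36,-0.035,0,0,0,0.302,0.36,-0.035,0,0,0], claw=0.07)

```text
clock: 1.5
eef_pos: [507.9, -150.7, 170.6]
eef_rot: [3.141, -0.0, 0.383]
wrist_force: [-0.4, -1.1, -0.4]
finger_gap: 70.3
finger_force: 0.0
```

```bash
cat >> h.py <<'E'
def rings(n='wrist',zt=19,save=None):
    c=get_calibration(n);im,d=camera(n)
    if save: cv2.imwrite(save,im[...,::-1])
    h=cv2.cvtColor(im,cv2.COLOR_RGB2HSV)
    m=((h[...,0]>14)&(h[...,0]<30)&(h[...,1]>110)&(h[...,2]>80)).astype(np.uint8)
    P=cloud(c,d); out=[]
    m[(d<=0)]=0
    top=(m>0)&(abs(P[...,2]-zt)<3.5)
    k,l,s,ce=cv2.connectedComponentsWithStats(top.astype(np.uint8))
    for i in range(1,k):
        if s[i,4]>300:
            q=P[l==i]; (x,y),r=cv2.minEnclosingCircle(q[:,:2].astype(np.float32))
            cs,_=cv2.findContours((l==i).astype(np.uint8),cv2.RETR_EXTERNAL,2)
            (u,v),_,_=cv2.fitEllipse(max(cs,key=len)); rr=R(c)@[(u-c['cx'])/c['fx'],(v-c['cy'])/c['fy'],1]
            o=np.array(c['origin']);e=o+rr*(zt-o[2])/rr[2]
            out.append((s[i,4],(round(u),round(v)),'circ',round(x,1),round(y,1),round(r,1),'ell',e.round(1),'z',np.median(q[:,2]).round(1)))
    return out
def st():
    s=manip.read_state();return s['clock'],s['eef_pos'].round(1),s['eef_rot'].round(4),s['wrist_force'].round(2),s['finger_gap'],s['finger_force']
E
python3 - <<'E'
from h import *
print(st(),get_calibration('wrist'))
for o in rings(save='pics/w1.png'):print(*o)
print(st())
E
```

```text
(1.5, array([ 507.9, -150.7,  170.6]), array([ 3.1414e+00, -1.0000e-04,  3.8330e-01]), array([-0.37, -1.07, -0.44]), 70.33193644659596, 0.0) {'fx': 278.9939940077068, 'fy': 278.9939940077068, 'cx': 259.5866880076594, 'cy': 198.10803647364207, 'origin': array([ 570.99355495, -124.11917537,  349.47200874]), 'attitude': array([ 2.89817783e+00,  2.48542011e-04, -1.18708277e+00])}
1316 (311, 116) circ 605.8 -172.8 24.6 ell [ 605.9 -172.8   19. ] z 18.6
1174 (385, 167) circ 585.0 -279.4 24.7 ell [ 585.4 -278.5   19. ] z 18.6
1087 (260, 187) circ 507.6 -150.4 24.5 ell [ 508.2 -150.3   19. ] z 18.7
372 (325, 233) circ 482.7 -248.7 24.5 ell [ 482.9 -247.8   19. ] z 18.6
(1.55, array([ 508. , -150.6,  170.6]), array([ 3.1414e+00, -1.0000e-04,  3.8340e-01]), array([-0.28,  0.14,  0.14]), 70.07085366990809, 0.0)
```

View pics/w1.png

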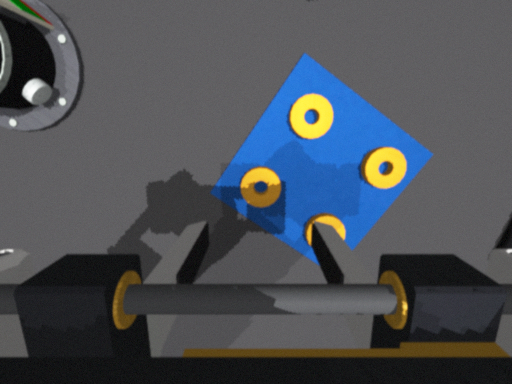

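The wrist view shows all four rings: A at (260,187), directly below the TCP, B at (311,116), C at (385,167) and D at (325,233). Next I descend on A and grip it.

Call:
jog_arm(plan=[0,0,-0.045,0,0,0,0,0,-0.09,0,0,0,0,0,-0.13,0,0,0,0,0,-0.155,0,0,0,0,0,-0.165,0,0,0,0,0,-0.165,0,0,0,0,0,-0.165,0,0,0])

```text
clock: 2.25
eef_pos: [508.9, -150.3, 6.4]
eef_rot: [3.141, -0.001, 0.384]
wrist_force: [-0.4, -1.2, 0.3]
finger_gap: 70.0
finger_force: 0.0
```

Call:
jog_arm(plan=[0,0,0,0,0,0,0,0,0,0,0,0,0,0,0,0,0,0,0,0,0,0,0,0,0,0,0,0,0,0,0,0,0,0,0,0], claw=0.045, force=20)

```text
clock: 2.85
eef_pos: [508.8, -150.0, 6.0]
eef_rot: [3.141, -0.001, 0.385]
wrist_force: [-1.4, -2.1, 6.3]
finger_gap: 49.8
finger_force: 20.0
```

Call:
jog_arm(plan=[0,0,0.02,0,0,0,0,0,0.06,0,0,0,0,0,0.11,0,0,0,0,0.02,0.155,0,0,0,-0.01,0.06,0.19,0,0,0,-0.02,0.1,0.22,0,0,0,-0.03,0.145,0.23,0,0,0,-0.04,0.19,0.23,0,0,0,-0.05,0.23,0.23,0,0,0,-0.055,0.26,0.23,0,0,0,-0.057,0.276,0.23,0,0,0,-0.057,0.276,0.23,0,0,0,-0.057,0.276,0.23,0,0,0,-0.057,0.276,0.23,0,0,0])

```text
clock: 4.25
eef_pos: [451.5, 125.5, 235.2]
eef_rot: [-3.142, 0.001, 0.384]
wrist_force: [-1.2, -0.1, -2.7]
finger_gap: 50.0
finger_force: 20.0
```

```bash
cat >> h.py <<'E'
def wf(n=4):
    f=[manip.read_state()['wrist_force']]
    for _ in range(n): camera('wrist');f.append(manip.read_state()['wrist_force'])
    return np.mean(f,0).round(2),np.std(f,0).round(2)
def stand(zd=157):
    c=get_calibration('wrist');im,d=camera('wrist');P=cloud(c,d)
    o=np.array(c['origin']);near=np.hypot(P[...,0]-535,P[...,1]-161)<60
    for lo,hi,n in((zd-2.5,zd+2.5,'disc'),(zd+15,zd+39,'shaft'),(zd+39,zd+46,'tip')):
        q=P[near&(P[...,2]>lo)&(P[...,2]<hi)]
        if len(q)>5:
            (x,y),r=cv2.minEnclosingCircle(q[:,:2].astype(np.float32));print(n,len(q),q.mean(0).round(1),'circ',round(x,1),round(y,1),round(r,1),'zmed',np.median(q[:,2]).round(1))
    return im,d,c,P
E
python3 - <<'E'
from h import *
print(st())
im,d,c,P=stand()
cv2.imwrite('pics/w2.png',im[...,::-1]);np.savez('w2',im=im,d=d,P=P)
print(wf(),c['origin'])
E
```

```text
(4.25, array([451.5, 125.5, 235.2]), array([-3.1416e+00,  6.0000e-04,  3.8400e-01]), array([-1.21, -0.1 , -2.74]), 49.95389347428287, 19.998164582066238)
disc 4024 [536.9 160.5 157. ] circ 548.2 156.2 45.9 zmed 157.1
shaft 117 [532.6 160.5 192.3] circ 533.8 161.0 5.8 zmed 194.4
tip 108 [533.8 161.  198.2] circ 534.3 161.1 4.7 zmed 198.3
(array([ 0.15,  0.04, -3.49]), array([0.21, 0.37, 0.53])) [514.63711429 152.14009451 414.02693051]
```

View pics/w2.png

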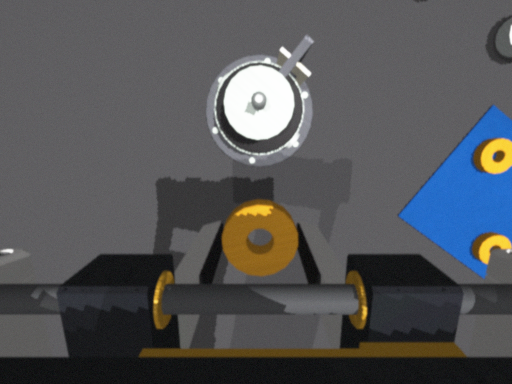

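The stem tip is at (259,100) on the white pan, and the held ring is level at (260,238). I'll measure the disc and ring centres.

Run:
```python
from h import *
z=np.load('w2.npz');im,P=z['im'],z['P'];c=get_calibration('wrist');o=np.array(c['origin'])
def ray(u,v,zt):
    r=R(c)@[(u-c['cx'])/c['fx'],(v-c['cy'])/c['fy'],1];return (o+r*(zt-o[2])/r[2]).round(1)
def fit(m,zt,n):
    k,l,s,_=cv2.connectedComponentsWithStats(m.astype(np.uint8));i=1+np.argmax(s[1:,4])
    cs,_=cv2.findContours((l==i).astype(np.uint8),cv2.RETR_EXTERNAL,2);e=cv2.fitEllipse(cv2.convexHull(max(cs,key=len)))
    print(n,e,ray(*e[0],zt),P[l==i][:,2].mean())
yy,xx=np.mgrid[0:384,0:512]
fit((abs(P[...,2]-157)<4)&(np.hypot(xx-259,yy-102)<50)&(im.min(-1)>150),157,'disc')
h=cv2.cvtColor(im,cv2.COLOR_RGB2HSV)
br=(h[...,0]>10)&(h[...,0]<30)&(h[...,1]>110)&(np.hypot(xx-260,yy-238)<60)&(P[...,2]>243)&(P[...,2]<256)
fit(br,248,'ring');print(np.median(P[br][:,2]))
tip=(P[...,2]>196)&(np.hypot(xx-259,yy-100)<20);print('tip',ray(xx[tip].mean(),yy[tip].mean(),199),P[tip].max(0),st())
```

```text
disc ((258.6919250488281, 102.37939453125), (70.16407775878906, 73.8735122680664), 5.574556350708008) [535.1 161.6 157. ] 157.11443683157242
ring ((259.5389709472656, 239.27706909179688), (72.53738403320312, 78.2308578491211), 89.0388412475586) [451.2 126.9 248. ] 247.6038123339546
247.7131353716702
tip [533.3 161.2 199. ] [537.76088174 165.75346228 414.02693051] (4.5, array([451.6, 125.7, 235.4]), array([3.1416, 0.    , 0.384 ]), array([ 0.35,  0.71, -3.17]), 49.99181798239464, 19.99816565774381)
```

Call:
jog_arm(plan=[0.03,0.012,0,0,0,0,0.06,0.025,0,0,0,0,0.083,0.035,0,0,0,0,0.083,0.035,-0.01,0,0,0,0.083,0.035,-0.02,0,0,0,0.083,0.035,-0.026,0,0,0,0.083,0.035,-0.03,0,0,0,0.083,0.035,-0.035,0,0,0,0.083,0.035,-0.04,0,0,0,0.083,0.035,-0.045,0,0,0,0.083,0.035,-0.045,0,0,0])

```text
clock: 5.6
eef_pos: [534.2, 161.1, 189.8]
eef_rot: [-3.141, 0.001, 0.385]
wrist_force: [-0.4, -0.4, -3.0]
finger_gap: 50.1
finger_force: 20.0
```

Run:
```python
from h import *
print(st());print(wf(3));im,_=camera('wrist');cv2.imwrite('pics/w3.png',im[100:330,120:400,::-1])
```

```text
(5.6, array([534.2, 161.1, 189.8]), array([-3.1414e+00,  9.0000e-04,  3.8480e-01]), array([-0.42, -0.45, -2.96]), 50.074231547506486, 19.99830327462405)
(array([-0.09, -0.22, -3.32]), array([0.21, 0.32, 0.27]))
```

View pics/w3.png

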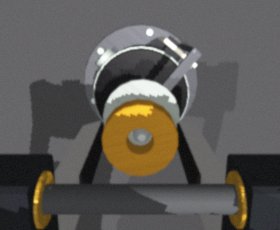

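The stem shows through the bore at (140,138) in the crop, and there is no side force. I lower slowly onto the pan.

Call:
jog_arm(plan=[0,0,-0.005,0,0,0,0,0,-0.01,0,0,0,0,0,-0.015,0,0,0,0,0,-0.02,0,0,0,0,0,-0.024,0,0,0,0,0,-0.026,0,0,0,0,0,-0.028,0,0,0,0,0,-0.03,0,0,0,0,0,-0.032,0,0,0,0,0,-0.034,0,0,0,0,0,-0.036,0,0,0,0,0,-0.038,0,0,0,0,0,-0.04,0,0,0,0,0,-0.042,0,0,0,0,0,-0.044,0,0,0,0,0,-0.046,0,0,0,0,0,-0.046,0,0,0,0,0,-0.046,0,0,0])

```text
clock: 7.6
eef_pos: [534.5, 161.2, 144.5]
eef_rot: [3.142, -0.0, 0.385]
wrist_force: [0.0, 0.6, -1.0]
finger_gap: 50.1
finger_force: 20.0
```

Run:
```python
from h import *
print(st());print(wf(6))
```

```text
(7.6, array([534.5, 161.2, 144.5]), array([ 3.1416e+00, -1.0000e-04,  3.8480e-01]), array([ 0.03,  0.55, -1.  ]), 50.13275756655237, 19.999208757653832)
(array([ 0.12,  0.45, -1.03]), array([0.37, 0.34, 0.25]))
```

Call:
jog_arm(plan=[0,0,-0.002,0,0,0,0,0,-0.004,0,0,0,0,0,-0.006,0,0,0,0,0,-0.007,0,0,0,0,0,-0.007,0,0,0])

```text
clock: 8.4
eef_pos: [534.5, 161.2, 137.3]
eef_rot: [-3.142, 0.0, 0.385]
wrist_force: [-0.8, 0.8, -0.4]
finger_gap: 50.2
finger_force: 20.0
```

Run:
```python
from h import *
print(st());print(wf(10))
```

```text
(8.4, array([534.5, 161.2, 137.3]), array([-3.1416e+00,  1.0000e-04,  3.8480e-01]), array([-0.83,  0.81, -0.36]), 50.213974468738016, 19.999586013145745)
(array([ 0.29,  0.65, -0.19]), array([0.54, 0.57, 0.19]))
```

Call:
jog_arm(plan=[0,0,-0.001,0,0,0,0,0,-0.001,0,0,0], force=3)

```text
clock: 9.1
eef_pos: [534.4, 161.2, 136.3]
eef_rot: [-3.141, 0.0, 0.385]
wrist_force: [-0.1, -0.2, -0.6]
finger_gap: 50.7
finger_force: 3.0
```

Call:
jog_arm(plan=[0,0,0,0,0,0,0,0,0,0,0,0,0,0,0,0,0,0,0,0,0,0,0,0], claw=0.07)

```text
clock: 9.5
eef_pos: [534.4, 161.2, 136.4]
eef_rot: [3.142, 0.0, 0.385]
wrist_force: [-0.3, 1.4, 0.7]
finger_gap: 70.3
finger_force: 0.0
```

Run:
```python
from h import *
print(st());print(wf(4))
c=get_calibration('top');im,d=camera('top');P=cloud(c,d)
for n in('top','scene'):
    c=get_calibration(n);im,d=camera(n);P=cloud(c,d);h=cv2.cvtColor(im,cv2.COLOR_RGB2HSV)
    m=(h[...,0]>10)&(h[...,0]<30)&(h[...,1]>100)&(np.hypot(P[...,0]-534,P[...,1]-161)<35)&(P[...,2]>100)
    print(n,m.sum(),np.percentile(P[m][:,2],[10,50,90]) if m.any() else 0, P[m].mean(0))
c=get_calibration('wrist');im,d=camera('wrist');cv2.imwrite('pics/w4.png',im[100:330,120:400,::-1])
P=cloud(c,d);h=cv2.cvtColor(im,cv2.COLOR_RGB2HSV);m=(h[...,0]>10)&(h[...,0]<30)&(h[...,1]>100)&(np.hypot(P[...,0]-534,P[...,1]-161)<30)&(P[...,2]>100)
print(m.sum(),np.percentile(P[m][:,2],[10,50,90]))
```

```text
(9.5, array([534.4, 161.2, 136.4]), array([3.1416e+00, 1.0000e-04, 3.8480e-01]), array([-0.3 ,  1.43,  0.66]), 70.27019348562686, 0.0)
(array([0.22, 0.23, 0.07]), array([0.59, 0.83, 0.39]))
top 29 [146.69290646 149.04459193 285.27072989] [512.74478422 158.35433552 188.40085032]
scene 364 [141.60876149 148.796645   150.6703862 ] [543.3867655  161.56042596 148.32558861]
5544 [147.93280765 149.20252249 261.13984547]
```

The ring top is at z 149.2, so travel is ≈ 34.8 mm at rest after release. Any one further weight (9.5–26 mm) lands in the green, so I fetch B at (605.8,-172.8).

Call:
jog_arm(plan=[0,0,0.015,0,0,0,0,0,0.045,0,0,0,0,0,0.08,0,0,0,0.005,-0.03,0.09,0,0,0,0.015,-0.075,0.09,0,0,0,0.025,-0.12,0.08,0,0,0,0.035,-0.16,0.06,0,0,0,0.044,-0.2,0.03,0,0,0,0.053,-0.24,0,0,0,0,0.062,-0.28,-0.03,0,0,0,0.068,-0.315,-0.05,0,0,0,0.0715,-0.334,-0.06,0,0,0,0.0715,-0.334,-0.06,0,0,0,0.0715,-0.334,-0.06,0,0,0,0.0715,-0.334,-0.06,0,0,0])

```text
clock: 11.4
eef_pos: [606.5, -171.5, 77.8]
eef_rot: [3.141, -0.001, 0.386]
wrist_force: [-0.1, 0.4, -1.0]
finger_gap: 70.0
finger_force: 0.0
```

Run:
```python
from h import *
print(st());print(wf(4))
for o in rings(save='pics/w5.png'):print(*o)
c=get_calibration('top');im,d=camera('top');P=cloud(c,d);h=cv2.cvtColor(im,cv2.COLOR_RGB2HSV)
m=(h[...,0]>10)&(h[...,0]<30)&(h[...,1]>100)&(np.hypot(P[...,0]-534,P[...,1]-161)<35)&(P[...,2]>100)
print(m.sum(),np.median(P[m],0))
(x,y),r=cv2.minEnclosingCircle(P[m][:,:2].astype(np.float32));print(x,y,r)
```

```text
(11.4, array([ 606.5, -171.5,   77.8]), array([ 3.1407e+00, -1.4000e-03,  3.8620e-01]), array([-0.15,  0.37, -1.04]), 69.99129279931479, 0.0)
(array([-0.02,  0.37, -0.21]), array([0.32, 0.34, 0.72]))
2003 (262, 208) circ 606.2 -173.5 24.5 ell [ 607.2 -173.    19. ] z 18.6
559 (372, 262) circ 591.6 -281.4 22.1 ell [ 597.7 -286.4   19. ] z 18.6
879 (284, 336) circ 483.9 -248.8 24.3 ell [ 492.5 -243.6   19. ] z 18.5
319 [532.79669255 159.20755579 149.22143997]
533.9637451171875 160.9134521484375 24.642911911010742
```

Call:
jog_arm(plan=[0,0,-0.035,0,0,0,0,0,-0.06,0,0,0,0,0,-0.0705,0,0,0,0,0,-0.0705,0,0,0,0,0,-0.0705,0,0,0])

```text
clock: 12.2
eef_pos: [606.4, -172.8, 6.7]
eef_rot: [3.141, -0.001, 0.385]
wrist_force: [-0.1, -0.9, 0.7]
finger_gap: 70.2
finger_force: 0.0
```

Call:
jog_arm(plan=[0,0,0,0,0,0,0,0,0,0,0,0,0,0,0,0,0,0,0,0,0,0,0,0,0,0,0,0,0,0], claw=0.045, force=20)

```text
clock: 12.7
eef_pos: [606.3, -173.0, 6.5]
eef_rot: [3.141, -0.001, 0.385]
wrist_force: [-0.5, -1.6, 5.5]
finger_gap: 50.1
finger_force: 20.0
```

Call:
jog_arm(plan=[0,0,0.02,0,0,0,0,0,0.06,0,0,0,0,0,0.11,0,0,0,-0.01,0.03,0.15,0,0,0,-0.03,0.07,0.18,0,0,0,-0.055,0.11,0.205,0,0,0,-0.08,0.155,0.215,0,0,0,-0.105,0.195,0.215,0,0,0,-0.13,0.235,0.215,0,0,0,-0.145,0.27,0.215,0,0,0,-0.155,0.3,0.215,0,0,0,-0.155,0.3,0.215,0,0,0,-0.155,0.3,0.215,0,0,0,-0.155,0.3,0.215,0,0,0])

```text
clock: 14.1
eef_pos: [451.0, 126.6, 220.6]
eef_rot: [-3.142, 0.001, 0.384]
wrist_force: [-0.2, 1.0, -2.6]
finger_gap: 49.9
finger_force: 20.0
```

Run:
```python
from h import *
print(st());print(wf(8),st()[1])
c=get_calibration('wrist');im,d=camera('wrist');P=cloud(c,d);o=np.array(c['origin'])
h=cv2.cvtColor(im,cv2.COLOR_RGB2HSV);yy,xx=np.mgrid[0:384,0:512]
br=(h[...,0]>10)&(h[...,0]<30)&(h[...,1]>110)
for n,zt,X,Y in(('held',232.5,451,128),('pan',149.2,534,161)):
    m=br&(abs(P[...,2]-zt)<5)&(np.hypot(P[...,0]-X,P[...,1]-Y)<45)
    k,l,s,_=cv2.connectedComponentsWithStats(m.astype(np.uint8));i=1+np.argmax(s[1:,4])
    cs,_=cv2.findContours((l==i).astype(np.uint8),cv2.RETR_EXTERNAL,2);e=cv2.fitEllipse(cv2.convexHull(max(cs,key=len)))
    r=R(c)@[(e[0][0]-c['cx'])/c['fx'],(e[0][1]-c['cy'])/c['fy'],1]
    print(n,s[i,4],e,(o+r*(zt-o[2])/r[2]).round(1),np.median(P[l==i],0))
```

```text
(14.1, array([451. , 126.6, 220.6]), array([-3.1415e+00,  8.0000e-04,  3.8420e-01]), array([-0.22,  1.  , -2.61]), 49.87202372637509, 19.99840535223484)
(array([ 0.13,  0.1 , -2.8 ]), array([0.3 , 0.5 , 0.53])) [451.  127.  220.9]
held 3984 ((259.5893859863281, 236.994140625), (73.07925415039062, 78.0941162109375), 90.66267395019531) [451.8 128.5 232.5] [452.02250057 128.55150604 232.87056109]
pan 2276 ((258.8277587890625, 104.201416015625), (56.187355041503906, 59.1259651184082), 5.753634452819824) [532.7 162.  149.2] [532.8255724  162.37521261 148.91027756]
```

Call:
jog_arm(plan=[0.03,0.012,0,0,0,0,0.06,0.025,0,0,0,0,0.0828,0.0341,0,0,0,0,0.0828,0.0341,-0.012,0,0,0,0.0828,0.0341,-0.024,0,0,0,0.0828,0.0341,-0.034,0,0,0,0.0828,0.0341,-0.039,0,0,0,0.0828,0.0341,-0.043,0,0,0,0.0828,0.0341,-0.047,0,0,0,0.0828,0.0341,-0.052,0,0,0,0.0828,0.0341,-0.052,0,0,0,0.0828,0.0341,-0.052,0,0,0])

```text
clock: 15.75
eef_pos: [533.8, 161.3, 169.1]
eef_rot: [3.142, -0.0, 0.385]
wrist_force: [0.1, -0.4, -3.6]
finger_gap: 49.9
finger_force: 20.0
```

Run:
```python
from h import *
print(st());print(wf(6));im,_=camera('wrist');cv2.imwrite('pics/w6.png',im[100:330,120:400,::-1])
```

```text
(15.75, array([533.8, 161.3, 169.1]), array([ 3.1416e+00, -2.0000e-04,  3.8480e-01]), array([ 0.1 , -0.43, -3.56]), 49.918009361842024, 19.998410245170817)
(array([-0.01,  0.14, -3.09]), array([0.53, 0.49, 0.36]))
```

View pics/w6.png

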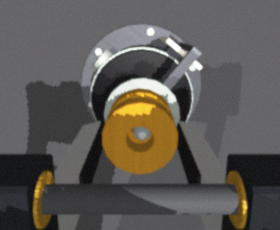

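The stem is visible inside the bore at (140,134). I lower slowly.

Call:
jog_arm(plan=[0,0,-0.004,0,0,0,0,0,-0.008,0,0,0,0,0,-0.012,0,0,0,0,0,-0.014,0,0,0,0,0,-0.016,0,0,0,0,0,-0.018,0,0,0,0,0,-0.02,0,0,0,0,0,-0.022,0,0,0,0,0,-0.024,0,0,0,0,0,-0.026,0,0,0,0,0,-0.028,0,0,0,0,0,-0.03,0,0,0,0,0,-0.032,0,0,0,0,0,-0.032,0,0,0,0,0,-0.032,0,0,0])

```text
clock: 17.6
eef_pos: [533.8, 161.4, 137.0]
eef_rot: [-3.142, -0.0, 0.385]
wrist_force: [-0.0, 0.6, -1.6]
finger_gap: 50.1
finger_force: 20.0
```

Run:
```python
from h import *
print(st());print(wf(12),st()[1])
```

```text
(17.6, array([533.8, 161.4, 137. ]), array([-3.1416e+00, -1.0000e-04,  3.8480e-01]), array([-0.03,  0.6 , -1.61]), 50.0525135113739, 19.9992606905289)
(array([-0.37,  0.22, -0.91]), array([0.45, 0.57, 0.5 ])) [533.8 161.3 136.9]
```

Call:
jog_arm(plan=[0,0,-0.002,0,0,0,0,0,-0.004,0,0,0,0,0,-0.0055,0,0,0,0,0,-0.0055,0,0,0,0,0,-0.0055,0,0,0])

```text
clock: 18.7
eef_pos: [533.8, 161.3, 131.5]
eef_rot: [-3.142, -0.0, 0.385]
wrist_force: [0.7, -0.4, -0.5]
finger_gap: 49.9
finger_force: 20.0
```

Run:
```python
from h import *
print(st());print(wf(25),st()[1])
```

```text
(18.7, array([533.8, 161.3, 131.5]), array([-3.1416e+00, -1.0000e-04,  3.8480e-01]), array([ 0.75, -0.41, -0.47]), 49.86085958541834, 19.99951909761876)
(array([ 0.45,  0.17, -0.08]), array([0.52, 0.5 , 0.37])) [533.8 161.3 131.5]
```

Balanced, so I soften the grip and release.

Call:
jog_arm(plan=[0,0,-0.0005,0,0,0,0,0,-0.0005,0,0,0], force=3)

```text
clock: 20.15
eef_pos: [533.7, 161.3, 130.9]
eef_rot: [-3.142, 0.0, 0.385]
wrist_force: [0.3, -0.2, -1.0]
finger_gap: 50.8
finger_force: 3.0
```

Call:
jog_arm(plan=[0,0,0,0,0,0,0,0,0,0,0,0,0,0,0,0,0,0,0,0,0,0,0,0], claw=0.07)

```text
clock: 20.55
eef_pos: [533.7, 161.3, 130.9]
eef_rot: [-3.142, 0.0, 0.385]
wrist_force: [-0.5, -0.4, -0.1]
finger_gap: 69.8
finger_force: 0.0
```

Call:
jog_arm(plan=[0,0,0.01,0,0,0,0,0,0.04,0,0,0,0,0,0.08,0,0,0,-0.03,-0.02,0.11,0,0,0,-0.06,-0.04,0.12,0,0,0,-0.1,-0.06,0.12,0,0,0,-0.13,-0.08,0.12,0,0,0,-0.13,-0.08,0.12,0,0,0,-0.13,-0.08,0.12,0,0,0])

```text
clock: 21.45
eef_pos: [403.9, 81.2, 252.1]
eef_rot: [3.141, -0.002, 0.384]
wrist_force: [-0.8, 0.6, -0.4]
finger_gap: 69.9
finger_force: 0.0
```

Run:
```python
from h import *
print(st());print(wf(4))
for n in('scene','top','scene'):
    c=get_calibration(n);im,d=camera(n);P=cloud(c,d);h=cv2.cvtColor(im,cv2.COLOR_RGB2HSV)
    m=(h[...,0]>10)&(h[...,0]<30)&(h[...,1]>100)&(np.hypot(P[...,0]-534,P[...,1]-161)<35)&(P[...,2]>90)
    q=P[m];print(n,m.sum(),np.percentile(q[:,2],[5,50,90,98]).round(1),cv2.minEnclosingCircle(q[:,:2].astype(np.float32)))
cv2.imwrite('pics/s2.png',cv2.resize(im[150:250,290:375,::-1],None,fx=7,fy=6,interpolation=2))
```

```text
(21.45, array([403.9,  81.2, 252.1]), array([ 3.1411e+00, -2.1000e-03,  3.8410e-01]), array([-0.77,  0.56, -0.38]), 69.94016080265742, 0.0)
(array([-0.39,  0.  , -0.37]), array([0.31, 0.44, 0.58]))
scene 522 [118.4 141.5 143.8 144.9] ((537.1055908203125, 160.96820068359375), 25.416202545166016)
top 356 [124.4 142.6 145.1 147.3] ((536.2425537109375, 164.3671875), 28.063936233520508)
scene 523 [119.3 141.8 143.9 144.9] ((536.8070068359375, 161.16458129882812), 25.714841842651367)
```

View pics/s2.png

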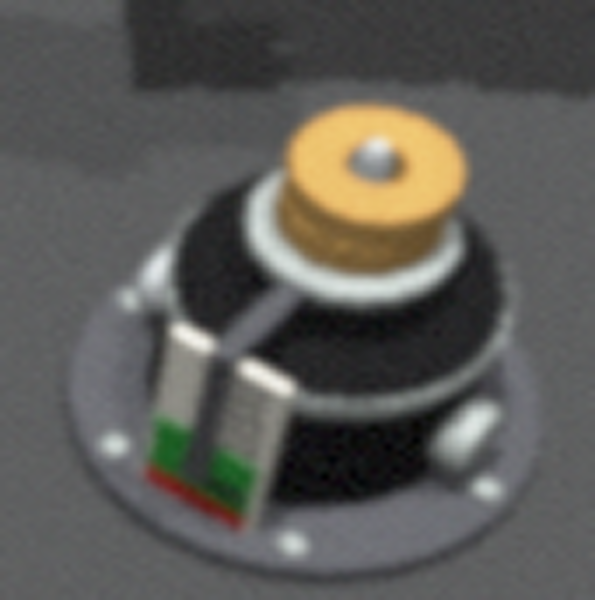

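Both rings lie flat around the stem, the stack top is at z≈142.8 (travel ≈ 57 mm), and the pointer tip at (200,480) is in the green above the red. I hand it in.

```bash
python3 -c "
from cell import manip
print(manip.sign_off())"
```

```text
the job is handed in; nothing more can be done
None
```

I put two weights over the stem and handed the job in: the pan came to rest at about 57 mm of travel, with its pointer in the green, and the other two weights were left on the mat (the hand-in returned no verdict).

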